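# Sort two lamp modules, then hold a sagging-bolt gate ajar

### The arm

A 7-joint arm with a two-finger parallel gripper is mounted at the origin on the work surface. World frame = base frame: x ahead of the robot, y to its left, z up, the work surface at z = 0. Lengths are in m, angles in rad, forces in N, time in s.
With the tool pointing down it reaches from about 0.4 to 0.875 m from the base axis. Payload 19.3 kg.
Tool frame: the origin (TCP) lies between the finger pads; the fingertips stand 17 mm ahead of it and the grasp point (between the pads) lies 2 mm behind it; x points along the fingers, y is the direction in which the jaws open and shut, and the axes are right-handed (so a half turn about x gives the same grasp; the last joint's range is limited). The gripper opens to 85 mm and grips with 20 to 120 N. Pads are 22 mm wide; open, the fingers measure 114 mm over their backs; the gripper's body (76 mm by 85 mm) begins 54 mm behind the grasp point. The pads swing forward as they close: fully open they stand 13 mm farther back than shut.
Start: joints at [-0.07, 0.521, -0.036, 1.599, 0.021, 1.021, -0.113], TCP at [0.625, -0, 0.248] pointing down, gripper open.
Joint ranges: [-2.91, 2.91], [-0.3, 2.13], [-1.5, 1.42], [0.17, 2.43], [-1.26, 4.41], [0.16, 1.93], [-2.52, 2.52]. Speed limits (rad/s): [1.89, 1.89, 2.39, 2.39, 3.01, 3.01, 3.01].

### API

Orientations are given as [roll, pitch, yaw] about the fixed x, y, z axes, in that order (R = Rz(yaw) Ry(pitch) Rx(roll)).
In Python, from workcell import bot gives the robot as it stands.
- The arm moves only by the shell command python3 -m creep 'ROWS' [FORCE]. ROWS is JSON, a list of rows, each an object of numbers: "wx", "wy", "wz": the turn, a rotation vector about the tool's x, y, z in degrees; "tx", "ty", "tz": the shift along the tool's x, y, z in m; "claw": the closure, from 0 (fully open) to 1 (shut). A call has 1 to 8 rows; each row is the pose to reach, as a shift and turn from the pose measured when the call began, along the tool's axes at that moment; what a row does not reach only later rows make up. A row lasts 1/10 s, in which the tool goes at most 50 mm and 8.59 degrees, less where a joint would pass 70% of its speed; a pose out of reach is approached as far as the arm can. A call with a gripper value outside its range is refused whole. The fingers move at their own pace and stop on an object; FORCE is the grip in N (left out, the last holds). Time passes only in rows, so rows that repeat a pose let the fingers close. It gives the time, the measured TCP pose, the force and the opening at its end, in the units of the state.
- bot.observe(): the state, without advancing time (a new reading comes with each control period).
- bot.grab_frame(name): name is "scene" or "side" or "wrist"; returns the picture (420x560x3 uint8, blue, green, red); there is no depth.
- bot.get_calibration(name): a dict with "fx", "fy", "cx", "cy" (pixels), "R" (3x3) and "t" (3): a world point X has camera coordinates R X + t. Camera axes: x right, y down, z forward; pixel columns grow to the right and rows downward; lengths in m; the calibration is good to about 2 mm. The wrist camera is an equidistant fisheye: a pixel r from the principal point sees the ray r / f radians off the axis. A picture is of the moment at which its call begins: read the wrist's pose just before it. get_calibration takes no time and is no camera call; for the wrist camera it gives the pose at the moment of the call.
- bot.job_done(): hands the job in, once; it reports no verdict.
The state is a dict: "clock": time; "qpos": joint angles; "qd": joint speeds; "joint_efforts": joint torques, N m; "position": TCP position; "tool_rot": TCP orientation; "force": force on the tool from outside, world axes, zero at the start; "moment": the same for the moment, N m; "grip_width": finger opening in m.
Only numpy, scipy, OpenCV 4.12 (cv2) and the standard library are available. Lean on these libraries where they do the work, as an engineer would, in place of code of your own. Each camera call takes 0.05 s, during which the arm holds its last target.

### The job

Get the light cabinet ready for loading: stand the lamp module with the round tag in the nest with the round mark and the one with the bar-shaped tag in the nest with the bar-shaped mark, each upright, fully down and released. Then take the cabinet gate's bolt by its upright post, lift the sagging bolt over the bent keeper while drawing it clear, swing the self-closing gate ajar (its free edge about 7 cm out, not wide open) and finish still gripping the post, holding the gate still there. Leave everything else on the bench where it stands.

Things in the scene. Friction and masses are not known exactly. Their poses are not given: they have to be found in the camera images.
- module_round: Lamp module: plain blue plastic block 60 (x) x 36 (y) x 44 (z) mm with a paper disc 30 mm across, 3 mm thick, on its top. Loose, 80 to 170 g. Origin: centre of the underside; z up. Either way round in the nest is right.
- module_bar: Lamp module like the other (60 x 36 x 44 mm, origin at the centre of its underside), but with a paper strip 50 x 10 mm along its x on top.
- nest_round: Fixed blue-painted open nest for module_round. Origin: centre of its underside, on the bench. Pocket 68 (x) x 44 (y) mm, centred on the origin, floor 6 mm and rim 12 mm above the bench, walls 6 mm. A flat lug 8 mm high on its -x side carries a paper disc 30 mm across as its mark.
- nest_bar: Fixed nest of the same size for module_bar, its lug carrying a 50 x 10 mm paper strip across the lug. The two nests may swap places, and so may the modules.
- cabinet: Fixed low blue light cabinet, 0.28 m wide, 0.17 m deep, 116 mm high; its open front, closed by the gate, faces its own -x. Origin: bench level, middle of the front plane; x into the cabinet, y to the robot's left, z up.
- gate_hinge (a point): Point on the gate's upright hinge axis at bench level, 110 mm to the -y side of the cabinet's origin.
- gate_edge (a point): Top of the gate's free edge (stile), 200 mm from the hinge axis, 108 mm above the bench.
- gate (a joint): Gate angle, rad: 0 shut; it grows as the free edge swings out towards the robot (counter-clockwise seen from above), to 1.3. A spring of about 0.22 N m shut and 0.3 N m ajar closes it. 0.35 puts the free edge 70 mm out.
- bolt: Steel barrel bolt on the gate's front: level rod 12 mm thick along the gate, axis 78 mm above the bench and 32 mm before the cabinet's front plane, with an upright post to grip, 14 mm thick, rising from it to 165 mm above the bench. Nothing near it stands higher than 116 mm. A tooth under the rod's tip hangs behind the keeper's lip, so that it does not draw unless lifted. Origin: foot of the post, on the rod's axis; y along the rod towards its tip.
- bolt_knob (a point): Top centre of the bolt's upright post, 87 mm above the rod's axis. With the bolt shot it lies 145 mm from the hinge along the gate.
- bolt_draw (a joint): How far the bolt is drawn back along the gate towards the hinge, m: 0 to 0.004 at the start (shot), 0.04 fully drawn. Its tip leaves the keeper at 0.022. Stays where it is left; about 1 N of friction.
- bolt_lift (a joint): How far the bolt is lifted straight up in its loose guides, m: 0 sagging (it drops back by its weight, about 1.6 N), at most 0.018. The tooth clears the lip above 0.009.
- keeper (a point): Top edge of the keeper's bent-up lip on the cabinet's fixed jamb, beside the gate's free edge; lip 4 mm thick, 71 mm above the bench, the bolt's tooth starting 5 mm beyond it. A steel wall in front of the rod's tip keeps the gate shut until the bolt is drawn.
- dish: Bystander: shallow white dish, 64 mm across, 15 mm high. Origin under its centre.
- tape: Bystander: white ring (empty spool), 64 mm across, 18 mm high. Origin under its centre.
- tray: Bystander: divided blue tray 110 x 80 x 30 mm. Origin under its centre.
- reagent: Bystander: amber bottle, 54 mm across, 120 mm high. Origin under its centre.
- jar: Bystander: white jar, 76 mm across, 90 mm high. Origin under its centre.
- wash_bottle: Bystander: white wash bottle with bent spout, 68 mm across, 195 mm high. Origin under its centre.
- pen: Bystander: black marker pen lying on the bench, 12 mm thick, 120 mm long. Origin under its middle.

How it is judged:
On the way, in this order (a step that is already met when the one before it is completed fails the run):
1. both modules stand in their own nests, released, with the gate still shut (z of module_round in the frame of nest_round between 0 and 0.01 m and horizontal distance between module_round and nest_round below 0.009 m and angle between the x axis of module_round and the x axis of nest_round, either way round below 0.2 rad and angle between each of module_round, module_bar's own z axis and vertical below 0.12 rad and linear speed of each of module_round, module_bar below 0.03 m/s and contact force between the fingers and module_round below 0.1 N and z of module_bar in the frame of nest_bar between 0 and 0.01 m and horizontal distance between module_bar and nest_bar below 0.009 m and angle between the x axis of module_bar and the x axis of nest_bar, either way round below 0.2 rad and contact force between the fingers and module_bar below 0.1 N and value of joint gate below 0.06 rad), for 0.2 s.
2. the bolt is gripped and lifted clear of the keeper's lip (value of joint bolt_lift above 0.008 m and contact force between the fingers and bolt above 0.5 N), for 0.05 s.
3. the bolt is drawn clear of the keeper (value of joint bolt_draw above 0.021 m), for 0.1 s.
At the end, for the whole second after the job is handed in: Modules upright in their own nests (under 10 mm up, 9 mm off centre, 0.2 rad turned, 0.12 rad tilted), released, at rest; bolt drawn over 21 mm; the fingers press the bolt with over 1 N and hold the gate still (under 0.05 rad/s) at 0.2 to 0.55 rad, its edge about 40 to 105 mm out (z of module_round in the frame of nest_round between 0 and 0.01 m and horizontal distance between module_round and nest_round below 0.009 m and angle between the x axis of module_round and the x axis of nest_round, either way round below 0.2 rad and angle between each of module_round, module_bar's own z axis and vertical below 0.12 rad and linear speed of each of module_round, module_bar below 0.03 m/s and contact force between the fingers and module_round below 0.1 N and z of module_bar in the frame of nest_bar between 0 and 0.01 m and horizontal distance between module_bar and nest_bar below 0.009 m and angle between the x axis of module_bar and the x axis of nest_bar, either way round below 0.2 rad and contact force between the fingers and module_bar below 0.1 N and value of joint gate between 0.2 and 0.55 rad and velocity of joint gate between -0.05 and 0.05 rad/s and value of joint bolt_draw above 0.021 m and contact force between the fingers and bolt above 1 N); the arm keeps its last pose, push and grip.
It fails at once if a bystander is moved more than 30 mm (distance of any of dish, tape, tray, reagent, jar, wash_bottle, pen from where it was at the start of the episode above 0.03 m).
It also fails if it takes over 64 s, if anything falls off the work surface, if the arm or the gripper's body presses on something with over 40 N, if the wrist force passes 120 N, or if a joint passes its speed limit or range.

## Working session

There is one attempt and no reset: what is moved stays moved. The work goes in short steps, Python scripts to look and compute and a shell command to move; the robot and the scene stay as the last step left them, time stands still between calls to the robot, and variables do not carry over. Pictures are saved under pics/ and viewed, and the job is handed in when it is done.

```bash
ls; mkdir -p pics; python3 - <<'E'
from workcell import bot
import cv2,json,numpy as np
print(bot.observe())
for n in ["scene","side","wrist"]:
    c=bot.get_calibration(n); print(n,c)
    cv2.imwrite(f"pics/{n}0.png",bot.grab_frame(n))
E
```

```text
pics
{'clock': 0.0, 'qpos': array([-0.07023639,  0.52205136, -0.03626905,  1.60001167,  0.02120448,
        1.02109561, -0.11281697]), 'qd': array([-0.00249416, -0.00019222,  0.00037429, -0.00237864, -0.00042528,
       -0.00147251, -0.00028571]), 'joint_efforts': array([-4.24098413e-03, -9.27110124e+01,  1.97758444e+00, -3.69928443e+01,
        1.76317629e-02,  8.19846697e-03, -6.58496788e-05]), 'position': array([ 6.24676696e-01, -4.82618697e-05,  2.47701795e-01]), 'tool_rot': array([-1.47129474,  1.569615  , -3.04212981]), 'force': array([0.3486415 , 0.03619121, 0.32535517]), 'moment': array([-0.02006298, -0.03849527, -0.03532881]), 'grip_width': 0.08550506724939363}
scene {'fx': 498.7793055481769, 'fy': 498.7793055481769, 'cx': 283.06105220198714, 'cy': 206.72663008324628, 'R': array([[ 5.64388974e-01,  8.25508681e-01,  7.10310470e-04],
       [ 6.69719124e-01, -4.57374380e-01, -5.85051256e-01],
       [-4.82640012e-01,  3.30672186e-01, -8.10996007e-01]]), 't': array([-0.35735169, -0.3082975 ,  1.77628712])}
side {'fx': 467.60429051044673, 'fy': 467.60429051044673, 'cx': 277.5363797797352, 'cy': 207.72082512741045, 'R': array([[ 0.95041882, -0.31042552,  0.01844074],
       [-0.20965095, -0.68342096, -0.69927267],
       [ 0.22967487,  0.66073579, -0.71461715]]), 't': array([-0.56210336,  0.25315734,  1.36677606])}
wrist {'fx': 325.19226210127806, 'fy': 325.19226210127806, 'cx': 284.174008402516, 'cy': 215.13049657799854, 'R': array([[ 9.99999903e-01,  2.03563764e-04,  3.90301263e-04],
       [ 8.12433842e-05, -9.56768035e-01,  2.90852060e-01],
       [ 4.32634713e-04, -2.90852000e-01, -9.56767959e-01]]), 't': array([-0.62436501, -0.03885313,  0.37721171])}
```

View pics/scene0.png

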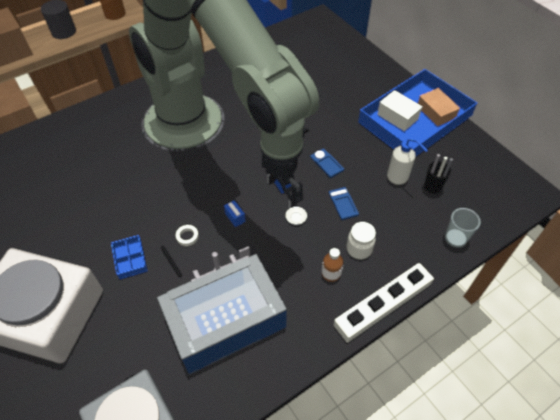

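View pics/side0.png

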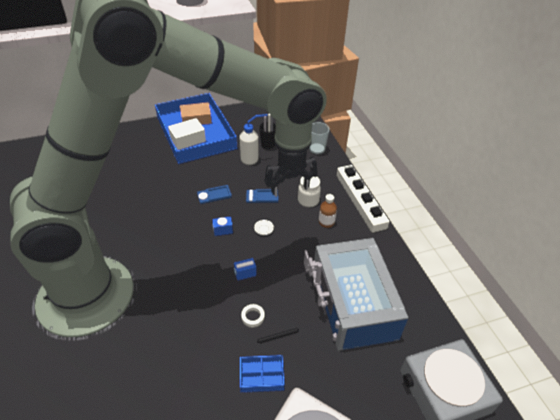

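View pics/wrist0.png

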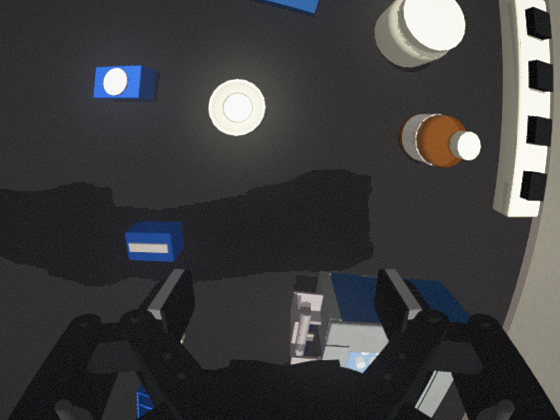

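The views show both modules (side image ~(222,225) disc and (245,269) strip), both nests (213,194 / 262,195), and the cabinet with its bolt (~(318,278)). Next I measure them.

```bash
cat > h.py <<'E'
import numpy as np,cv2
from workcell import bot
def ray(c,u,v,fish=False):
    x=(u-c['cx'])/c['fx'];y=(v-c['cy'])/c['fy']
    if fish:
        r=np.hypot(x,y); d=np.array([x/r*np.sin(r),y/r*np.sin(r),np.cos(r)]) if r>1e-9 else np.array([0,0,1.])
    else: d=np.array([x,y,1.])
    R=np.array(c['R']);t=np.array(c['t'])
    return -R.T@t, R.T@d
def onz(c,u,v,z,fish=False):
    C,d=ray(c,u,v,fish); return C+d*(z-C[2])/d[2]
def two(r1,r2):
    A=[];b=[]
    for C,d in (r1,r2):
        d=d/np.linalg.norm(d);P=np.eye(3)-np.outer(d,d);A.append(P);b.append(P@C)
    A=np.vstack(A);b=np.hstack(b);x=np.linalg.lstsq(A,b,rcond=None)[0]
    return x,np.linalg.norm(A@x-b)
def proj(c,X,fish=False):
    p=np.array(c['R'])@X+np.array(c['t'])
    if fish:
        r=np.hypot(p[0],p[1]);th=np.arctan2(r,p[2]);return c['cx']+c['fx']*th*p[0]/r,c['cy']+c['fy']*th*p[1]/r
    return c['cx']+c['fx']*p[0]/p[2],c['cy']+c['fy']*p[1]/p[2]
E
python3 - <<'E'
import cv2
s=cv2.imread('pics/scene0.png');a=cv2.resize(s[140:300,150:370],None,fx=3.6,fy=3.6,interpolation=cv2.INTER_CUBIC);cv2.imwrite('pics/sc_crop.png',a)
s=cv2.imread('pics/side0.png');a=cv2.resize(s[175:355,190:410],None,fx=3.3,fy=3.3,interpolation=cv2.INTER_CUBIC);cv2.imwrite('pics/si_crop.png',a)
E
```

```text
(no output)
```

View pics/sc_crop.png

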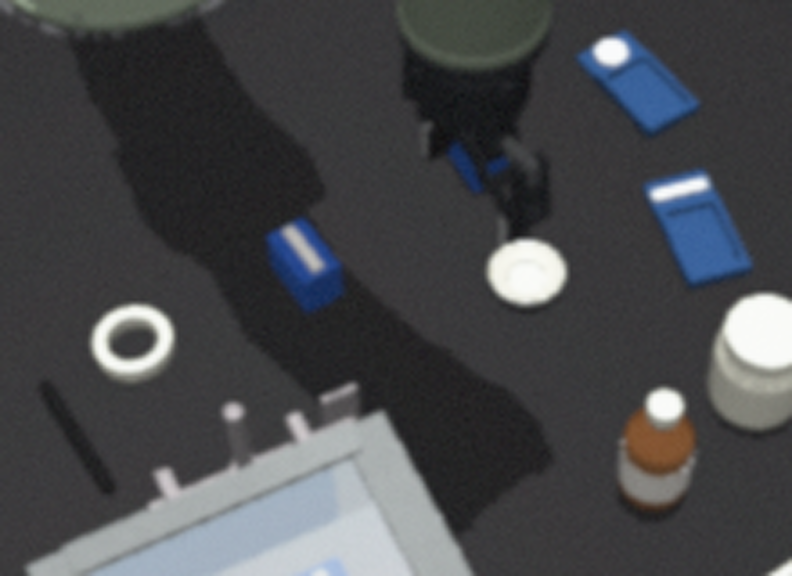

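View pics/si_crop.png

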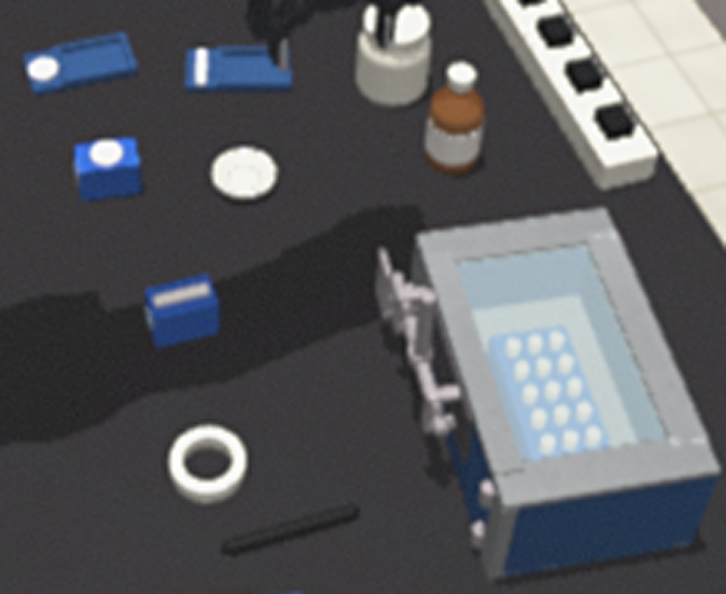

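```bash
python3 - <<'E'
from h import *
for n in ['scene','side','wrist']:
    c=bot.get_calibration(n);f=n=='wrist'
    im=cv2.imread(f'pics/{n}0.png');im2=cv2.resize(im,None,fx=4,fy=4,interpolation=cv2.INTER_CUBIC)
    h=cv2.cvtColor(im2,cv2.COLOR_BGR2HSV)
    blue=cv2.inRange(h,(100,120,40),(125,255,255));white=cv2.inRange(h,(0,0,120),(180,70,255))
    for nm,m,zs in (('blue',blue,(0.012,.044)),('white',white,(0.008,.012,.047,))):
        cs,_=cv2.findContours(m,cv2.RETR_EXTERNAL,cv2.CHAIN_APPROX_NONE)
        for k in cs:
            A=cv2.contourArea(k)/16
            if not (25<A<4000): continue
            M=cv2.moments(k);u=(M['m10']/M['m00']-1.5)/4;v=(M['m01']/M['m00']-1.5)/4
            ps=[onz(c,u,v,z,f) for z in zs]
            if not(.3<ps[0][0]<.9 and -.5<ps[0][1]<.6): continue
            # metric rect in plane
            out=[]
            for z in zs:
                q=np.array([onz(c,(p[0][0]-1.5)/4,(p[0][1]-1.5)/4,z,f)[:2] for p in k],np.float32)*1000
                r=cv2.minAreaRect(q);out.append(f"z{z*1000:.0f}:({r[0][0]:.0f},{r[0][1]:.0f}) {r[1][0]:.0f}x{r[1][1]:.0f} a{r[2]:.0f}")
            print(n,nm,f"{A:.0f} px({u:.1f},{v:.1f})",'; '.join(out))
E
```

```text
scene blue 1516 px(235.3,342.6) z12:(812,-262) 291x41 a83; z44:(823,-266) 284x40 a83
scene blue 1179 px(128.3,256.6) z12:(416,-391) 88x134 a75; z44:(437,-392) 85x131 a75
scene blue 280 px(234.5,214.5) z12:(458,-61) 52x93 a89; z44:(478,-70) 51x90 a89
scene blue 449 px(344.7,206.0) z12:(626,235) 62x93 a73; z44:(642,218) 60x90 a73
scene blue 64 px(278.8,185.6) z12:(447,112) 18x61 a82; z44:(468,98) 17x60 a82
scene blue 402 px(328.3,164.4) z12:(455,297) 63x116 a90; z44:(475,278) 61x113 a90
scene white 107 px(330.9,274.0) z8:(790,59) 51x32 a53; z12:(791,58) 51x32 a53; z47:(804,44) 49x31 a53
scene white 97 px(334.1,252.8) z8:(740,106) 32x39 a37; z12:(742,104) 32x39 a37; z47:(757,89) 31x38 a37
scene white 371 px(186.4,234.2) z8:(441,-217) 69x73 a89; z12:(443,-217) 69x72 a89; z47:(466,-223) 67x70 a89
scene white 797 px(361.2,238.9) z8:(747,202) 79x130 a33; z12:(748,200) 79x130 a33; z47:(763,182) 77x126 a33
scene white 395 px(458.8,231.5) z8:(878,479) 85x148 a12; z12:(879,476) 85x147 a12; z47:(890,451) 83x143 a12
scene white 315 px(295.9,215.0) z8:(568,92) 67x68 a56; z12:(570,91) 67x68 a56; z4
[... 3198 characters left out ...]
313.4) z8:(809,-185) 17x15 a0; z12:(807,-182) 17x15 a0; z47:(789,-158) 16x14 a0
wrist white 358 px(309.9,300.6) z8:(655,-157) 27x39 a82; z12:(654,-154) 26x38 a82; z47:(651,-132) 24x35 a82
wrist white 342 px(148.2,247.5) z8:(448,-82) 13x57 a90; z12:(450,-80) 13x57 a90; z47:(467,-65) 12x51 a90
wrist white 669 px(466.1,144.5) z8:(850,52) 47x36 a3; z12:(848,53) 47x36 a3; z47:(826,55) 42x33 a3
wrist white 633 px(413.8,135.1) z8:(784,60) 64x46 a82; z12:(783,60) 63x45 a82; z47:(767,61) 57x41 a82
wrist white 2570 px(236.4,106.9) z8:(571,87) 65x65 a44; z12:(572,87) 64x64 a44; z47:(577,86) 58x58 a44
wrist white 511 px(115.1,81.2) z8:(421,130) 34x35 a80; z12:(423,130) 33x34 a80; z47:(443,124) 30x31 a80
```

```bash
cat >> h.py <<'E'
from scipy.spatial.transform import Rotation as Ro
def pose():
    s=bot.observe();return np.array(s['position']),Ro.from_euler('xyz',s['tool_rot'])
def step(dst,R_dst=None):
    p,R=pose();d=R.inv().apply(np.array(dst)-p)
    w=(R.inv()*R_dst).as_rotvec(degrees=True) if R_dst is not None else None
    return d.round(4),None if w is None else w.round(2)
def down(yaw_deg):  # jaws (tool y) along direction yaw from world x; tool x down
    a=np.radians(yaw_deg);y=np.array([np.cos(a),np.sin(a),0]);x=np.array([0,0,-1.]);z=np.cross(x,y)
    return Ro.from_matrix(np.array([x,y,z]).T)
E
python3 - <<'E'
from h import *
p,R=pose();print(R.as_matrix().round(3))
print(step([.5,.12,.25],down(0)));print(step([.5,.12,.25],down(180)))
E
```

```text
[[-0.001  1.    -0.   ]
 [-0.    -0.    -1.   ]
 [-1.    -0.001  0.   ]]
(array([-0.002 , -0.1248, -0.1201]), array([-0.01,  0.  ,  0.05]))
(array([-0.002 , -0.1248, -0.1201]), array([ 1.7999e+02,  8.0000e-02, -1.0000e-02]))
```

```bash
python3 -m creep '[{"tx":0,"ty":-0.03,"tz":-0.03},{"tx":0,"ty":-0.06,"tz":-0.06},{"tx":0,"ty":-0.09,"tz":-0.09},{"tx":0,"ty":-0.125,"tz":-0.12},{"tx":0,"ty":-0.125,"tz":-0.12},{"tx":0,"ty":-0.125,"tz":-0.12},{"tx":0,"ty":-0.125,"tz":-0.12}]' 40
python3 - <<'E'
from h import *
import pickle
c=bot.get_calibration('wrist');im=bot.grab_frame('wrist');cs=bot.grab_frame('side')
print(bot.observe()['position'],bot.observe()['qd'].round(3))
pickle.dump(c,open('c1.pkl','wb'));cv2.imwrite('pics/w1.png',im);cv2.imwrite('pics/s1.png',cs)
E
```

```text
[ 6.24864616e-01 -5.19214927e-05  2.48045639e-01] [-0.001 -0.001  0.003 -0.003 -0.     0.001 -0.   ]$[0]: bad value
```

View pics/w1.png

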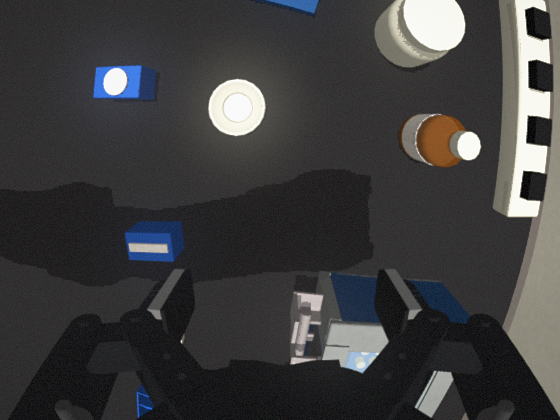

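The view is unchanged because the call was refused. I'll give every key.

```bash
python3 -m creep '[{"wx":0,"wy":0,"wz":0,"tx":0,"ty":-0.03,"tz":-0.03,"claw":0},{"wx":0,"wy":0,"wz":0,"tx":0,"ty":-0.06,"tz":-0.06,"claw":0},{"wx":0,"wy":0,"wz":0,"tx":0,"ty":-0.09,"tz":-0.09,"claw":0},{"wx":0,"wy":0,"wz":0,"tx":0,"ty":-0.125,"tz":-0.12,"claw":0},{"wx":0,"wy":0,"wz":0,"tx":0,"ty":-0.125,"tz":-0.12,"claw":0},{"wx":0,"wy":0,"wz":0,"tx":0,"ty":-0.125,"tz":-0.12,"claw":0}]' 40
python3 - <<'E'
from h import *
import pickle
c=bot.get_calibration('wrist');im=bot.grab_frame('wrist');cs=bot.grab_frame('side')
print(bot.observe()['position'],bot.observe()['qd'].round(3))
pickle.dump(c,open('c1.pkl','wb'));cv2.imwrite('pics/w1b.png',im);cv2.imwrite('pics/s1.png',cs)
E
```

```text
clock: 0.85
position: [0.4996, 0.1206, 0.2485]
tool_rot: [2.293, 1.571, 0.724]
force: [0.7, -1.3, -0.2]
grip_width: 0.0856
[0.50045516 0.11935538 0.24813647] [ 0.01   0.009  0.    -0.002 -0.002  0.001 -0.   ]
```

View pics/w1b.png

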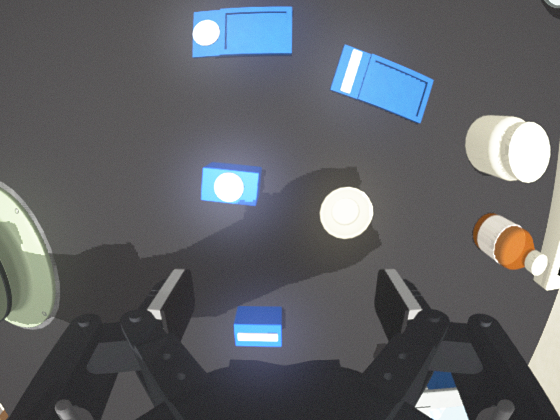

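Clear view: the nests are at pixels (242,32) with the disc mark and (382,84) with the bar mark. The modules are at (230,186) disc and (258,327) strip, and the dish is at (346,213).

```bash
cat > meas.py <<'E'
from h import *
def top(im,c,poly,z,vmin=None,sc=4):
    pass
E
python3 - <<'E'
from h import *
import pickle
c=pickle.load(open('c1.pkl','rb'));im=cv2.imread('pics/w1b.png')
S=4;im2=cv2.resize(im,None,fx=S,fy=S,interpolation=cv2.INTER_CUBIC);h=cv2.cvtColor(im2,cv2.COLOR_BGR2HSV)
blue=cv2.inRange(h,(95,100,90),(125,255,255));white=cv2.inRange(h,(0,0,150),(180,90,255))
def rect(k,z):
    q=np.array([onz(c,(p[0][0]-1.5)/S,(p[0][1]-1.5)/S,z,True)[:2] for p in k],np.float32)*1000
    r=cv2.minAreaRect(q);a=r[2];w,hh=r[1]
    if w<hh:a+=90
    a=(a+90)%180-90
    return f"({r[0][0]:.1f},{r[0][1]:.1f}) {max(w,hh):.1f}x{min(w,hh):.1f} yaw{a:.1f}"
boxes={'nestR':(185,0,300,65,.010,.008),'nestB':(325,40,440,130,.010,.008),'modR':(195,155,270,215,.044,.047),'modB':(225,295,290,355,.044,.047)}
for n,(x0,y0,x1,y1,zb,zw) in boxes.items():
    for nm,m,z in(('tag',white,zw),('all',blue|white,zb)):
        mm=np.zeros_like(m);mm[y0*S:y1*S,x0*S:x1*S]=m[y0*S:y1*S,x0*S:x1*S]
        k=max(cv2.findContours(mm,cv2.RETR_EXTERNAL,cv2.CHAIN_APPROX_NONE)[0],key=cv2.contourArea)
        print(n,nm,rect(k,z))
    print('   Vblue pct',np.percentile(h[y0*S:y1*S,x0*S:x1*S,2][mm[y0*S:y1*S,x0*S:x1*S]>0],[5,25,50,75]))
A=[cv2.resize(im[0:135,180:445],None,fx=3,fy=3,interpolation=cv2.INTER_CUBIC)]
cv2.imwrite('pics/w1n.png',A[0]); cv2.imwrite('pics/w1m.png',cv2.resize(im[155:355,190:295],None,fx=3,fy=3,interpolation=cv2.INTER_CUBIC))
E
```

```text
nestR tag (406.6,295.2) 41.7x32.7 yaw25.5
nestR all (451.3,296.2) 113.5x59.6 yaw-0.5
   Vblue pct [181. 251. 252. 253.]
nestB tag (573.9,250.7) 52.9x12.7 yaw73.1
nestB all (611.8,238.5) 114.5x58.6 yaw-16.9
   Vblue pct [181. 248. 250. 252.]
modR tag (441.6,124.6) 32.4x32.0 yaw43.8
modR all (442.7,127.5) 63.2x44.2 yaw-6.3
   Vblue pct [180. 250. 255. 255.]
modB tag (465.8,-65.2) 51.7x14.3 yaw-0.1
modB all (466.0,-52.1) 64.9x61.9 yaw-89.9
   Vblue pct [173. 181. 249. 255.]
```

View pics/w1n.png

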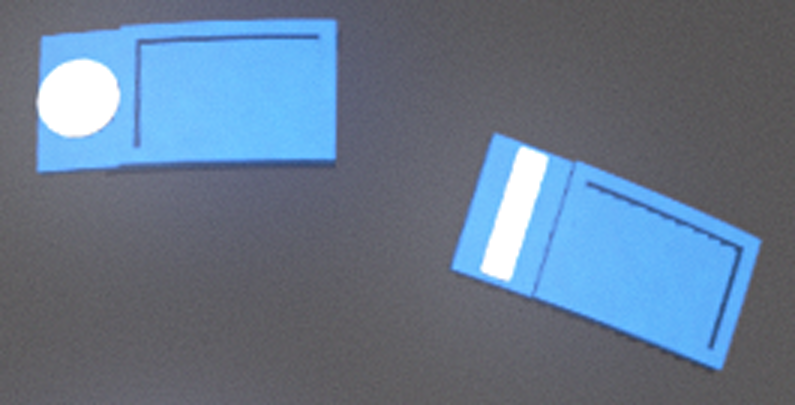

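View pics/w1m.png

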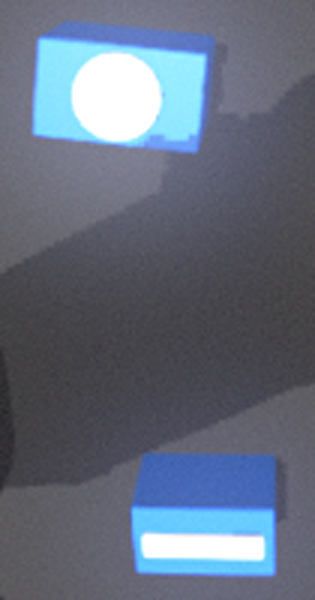

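The crops show sharp rim corners of both nests and top-face corners of both modules. I'll cast those onto their planes.

```bash
python3 - <<'E'
from h import *
import pickle
c=pickle.load(open('c1.pkl','rb'))
P=lambda x,y,z,o:onz(c,(x+.5)/3-.5+o[0],(y+.5)/3-.5+o[1],z,True)[:2]*1000
o=(180,0)
def pr(n,pts,z,o):
    q=np.array([P(*p,z,o) for p in pts]);print(n,q.round(1).tolist(),'edges',[(round(float(np.linalg.norm(d)),1),round(float(np.degrees(np.arctan2(d[1],d[0]))),1)) for d in np.roll(q,-1,0)-q],'ctr',q.mean(0).round(1))
pr('NR rim',[(122,26),(337,19),(335,158),(121,165)],.012,o)
pr('NR lug',[(42,37),(38,171)],.008,o)
pr('NR inner',[(138,42),(320,37),(138,146)],.012,o)
pr('NB rim',[(576,162),(761,240),(721,369),(535,297)],.012,o)
pr('NB lug',[(495,133),(452,269)],.008,o)
pr('NB inner',[(587,183),(743,248),(711,347)],.012,o)
o=(190,155)
pr('MR',[(40,38),(207,55),(197,152),(33,133)],.044,o)
pr('MB',[(132,507),(275,509),(275,575),(136,573)],.044,o)
E
```

```text
NR rim [[428.0, 324.3], [507.8, 324.4], [507.0, 268.6], [428.6, 268.0]] edges [(79.8, 0.0), (55.8, -90.8), (78.4, -179.6), (56.3, 90.6)] ctr [467.8 296.3]
NR lug [[396.0, 324.2], [395.7, 268.9]] edges [(55.3, -90.3), (55.3, 89.7)] ctr [395.8 296.6]
NR inner [[434.2, 317.1], [501.5, 316.8], [434.9, 275.1]] edges [(67.3, -0.3), (78.6, -147.9), (42.0, 90.9)] ctr [456.9 303. ]
NB rim [[596.7, 271.6], [673.3, 249.0], [657.1, 196.0], [581.1, 218.5]] edges [(79.9, -16.5), (55.4, -107.0), (79.3, 163.5), (55.4, 73.7)] ctr [627.1 233.8]
NB lug [[566.6, 281.6], [550.4, 227.9]] edges [(56.1, -106.8), (56.1, 73.2)] ctr [558.5 254.8]
NB inner [[600.9, 263.7], [665.4, 244.8], [652.5, 204.3]] edges [(67.2, -16.4), (42.5, -107.7), (78.7, 130.9)] ctr [639.6 237.6]
MR [[415.0, 145.1], [473.3, 138.3], [469.2, 104.0], [410.5, 111.1]] edges [(58.7, -6.6), (34.6, -96.8), (59.1, 173.1), (34.3, 82.5)] ctr [442.  124.6]
MB [[437.2, -47.5], [496.3, -47.1], [496.2, -83.1], [436.1, -83.7]] edges [(59.1, 0.3), (36.0, -90.1), (60.1, -179.5), (36.2, 88.3)] ctr [466.4 -65.3]
```

```bash
python3 - <<'E'
from h import *
print(step([.442,.1246,.030],down(-6.7)),pose()[0])
E
```

```text
(array([ 0.2181, -0.0584, -0.0052]), array([6.65, 0.01, 0.01])) [0.50045516 0.11935538 0.24813647]
```

```bash
python3 -m creep '[{"wx":3.3,"wy":0,"wz":0,"tx":0.03,"ty":-0.03,"tz":-0.003,"claw":0},{"wx":6.6,"wy":0,"wz":0,"tx":0.07,"ty":-0.058,"tz":-0.005,"claw":0},{"wx":6.6,"wy":0,"wz":0,"tx":0.11,"ty":-0.058,"tz":-0.005,"claw":0},{"wx":6.6,"wy":0,"wz":0,"tx":0.15,"ty":-0.058,"tz":-0.005,"claw":0},{"wx":6.6,"wy":0,"wz":0,"tx":0.18,"ty":-0.058,"tz":-0.005,"claw":0},{"wx":6.6,"wy":0,"wz":0,"tx":0.205,"ty":-0.058,"tz":-0.005,"claw":0},{"wx":6.6,"wy":0,"wz":0,"tx":0.218,"ty":-0.058,"tz":-0.005,"claw":0},{"wx":6.6,"wy":0,"wz":0,"tx":0.218,"ty":-0.058,"tz":-0.005,"claw":0}]' 40
python3 - <<'E'
from h import *
print(step([.442,.1246,.030],down(-6.7)),pose()[0])
E
```

```text
clock: 1.75
position: [0.4422, 0.1233, 0.0284]
tool_rot: [-0.906, 1.568, -2.594]
force: [0.3, 0.7, 0.7]
grip_width: 0.0854
(array([-0.0016, -0.0003, -0.0013]), array([-0.03,  0.11,  0.15])) [0.44218132 0.12330951 0.02835576]
```

Close on it with 40 N.

```bash
python3 -m creep '[{"wx":0,"wy":0,"wz":0,"tx":-0.001,"ty":0,"tz":-0.001,"claw":0.5},{"wx":0,"wy":0,"wz":0,"tx":-0.001,"ty":0,"tz":-0.001,"claw":0.6},{"wx":0,"wy":0,"wz":0,"tx":-0.001,"ty":0,"tz":-0.001,"claw":0.6},{"wx":0,"wy":0,"wz":0,"tx":-0.001,"ty":0,"tz":-0.001,"claw":0.6},{"wx":0,"wy":0,"wz":0,"tx":-0.001,"ty":0,"tz":-0.001,"claw":0.6}]' 40
python3 - <<'E'
from h import *
print(step([.468,.2963,.12],down(0)),pose()[0])
E
```

```text
clock: 2.25
position: [0.4429, 0.1243, 0.0302]
tool_rot: [-0.682, 1.569, -2.37]
force: [0.2, -2.0, 8.9]
grip_width: 0.0596
(array([-0.0901,  0.0046, -0.1736]), array([-6.75,  0.08,  0.07])) [0.44289325 0.12427925 0.03015023]
```

```bash
python3 -m creep '[{"wx":0,"wy":0,"wz":0,"tx":-0.03,"ty":0,"tz":0,"claw":0.6},{"wx":0,"wy":0,"wz":0,"tx":-0.07,"ty":0,"tz":-0.02,"claw":0.6},{"wx":-3,"wy":0,"wz":0,"tx":-0.08,"ty":0,"tz":-0.06,"claw":0.6},{"wx":-6.8,"wy":0,"wz":0,"tx":-0.08,"ty":0.002,"tz":-0.10,"claw":0.6},{"wx":-6.8,"wy":0,"wz":0,"tx":-0.08,"ty":0.005,"tz":-0.14,"claw":0.6},{"wx":-6.8,"wy":0,"wz":0,"tx":-0.08,"ty":0.005,"tz":-0.174,"claw":0.6},{"wx":-6.8,"wy":0,"wz":0,"tx":-0.08,"ty":0.005,"tz":-0.174,"claw":0.6},{"wx":-6.8,"wy":0,"wz":0,"tx":-0.08,"ty":0.005,"tz":-0.174,"claw":0.6}]' 40
python3 - <<'E'
from h import *
import pickle
c=bot.get_calibration('wrist');im=bot.grab_frame('wrist')
print(step([.468,.2963,.038],down(0)),pose()[0])
cv2.imwrite('pics/w2.png',im)
E
```

```text
clock: 3.05
position: [0.4682, 0.2969, 0.11]
tool_rot: [-0.753, 1.569, -2.322]
force: [-0.5, 0.1, -2.1]
grip_width: 0.0598
(array([ 0.072 , -0.0002, -0.0005]), array([0.04, 0.11, 0.08])) [0.46834185 0.29590207 0.11003373]
```

View pics/w2.png

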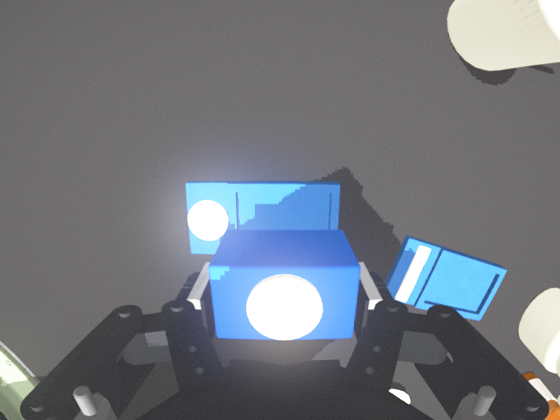

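The module is held square in the jaws (disc at (285,307)) over the round-marked nest (mark at (208,220)). Next I lower it.

```bash
python3 -m creep '[{"wx":0,"wy":0,"wz":0,"tx":0.03,"ty":0,"tz":0,"claw":0.6},{"wx":0,"wy":0,"wz":0,"tx":0.05,"ty":0,"tz":-0.0005,"claw":0.6},{"wx":0,"wy":0,"wz":0,"tx":0.063,"ty":0,"tz":-0.0005,"claw":0.6},{"wx":0,"wy":0,"wz":0,"tx":0.07,"ty":0,"tz":-0.0005,"claw":0.6},{"wx":0,"wy":0,"wz":0,"tx":0.073,"ty":0,"tz":-0.0005,"claw":0.6},{"wx":0,"wy":0,"wz":0,"tx":0.073,"ty":0,"tz":-0.0005,"claw":0.6}]' 40
python3 - <<'E'
from h import *
print(step([.468,.2963,.0362],down(0)),pose()[0])
E
```

```text
clock: 3.7
position: [0.4684, 0.2961, 0.0373]
tool_rot: [-0.569, 1.569, -2.139]
force: [-0.1, -0.3, -0.8]
grip_width: 0.0589
(array([ 0.0011, -0.0004, -0.0002]), array([0.02, 0.1 , 0.06])) [0.46844202 0.29613894 0.03730454]
```

```bash
python3 -m creep '[{"wx":0,"wy":0,"wz":0,"tx":0.001,"ty":0,"tz":0,"claw":0.6},{"wx":0,"wy":0,"wz":0,"tx":0.001,"ty":0,"tz":0,"claw":0},{"wx":0,"wy":0,"wz":0,"tx":0.001,"ty":0,"tz":0,"claw":0},{"wx":0,"wy":0,"wz":0,"tx":0.001,"ty":0,"tz":0,"claw":0},{"wx":0,"wy":0,"wz":0,"tx":-0.03,"ty":0,"tz":0,"claw":0},{"wx":0,"wy":0,"wz":0,"tx":-0.07,"ty":0,"tz":0,"claw":0},{"wx":0,"wy":0,"wz":0,"tx":-0.09,"ty":0,"tz":0.03,"claw":0},{"wx":0,"wy":0,"wz":0,"tx":-0.09,"ty":0,"tz":0.08,"claw":0}]' 40
python3 - <<'E'
from h import *
c=bot.get_calibration('wrist');im=bot.grab_frame('wrist')
print(step([.4664,-.0653,.030],down(0)),pose()[0])
cv2.imwrite('pics/w3.png',im)
E
```

```text
clock: 4.5
position: [0.4696, 0.2187, 0.1302]
tool_rot: [2.082, 1.567, 0.516]
force: [1.5, -1.0, -0.7]
grip_width: 0.0854
(array([ 0.1   , -0.0016,  0.2723]), array([-0.25,  0.28, -0.03])) [0.46916001 0.20750253 0.12869698]
```

View pics/w3.png

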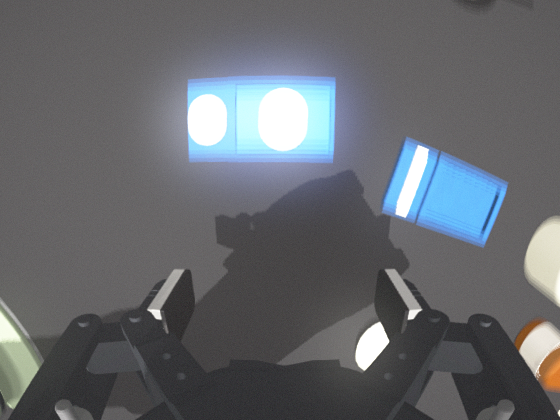

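The round module sits in its nest (disc at (283,119)). Next is the bar module.

```bash
python3 -m creep '[{"wx":0,"wy":0,"wz":0,"tx":0,"ty":0,"tz":0.045,"claw":0},{"wx":0,"wy":0,"wz":0,"tx":0,"ty":0,"tz":0.09,"claw":0},{"wx":0,"wy":0,"wz":0,"tx":0,"ty":0,"tz":0.135,"claw":0},{"wx":0,"wy":0,"wz":0,"tx":0,"ty":-0.001,"tz":0.18,"claw":0},{"wx":0,"wy":0,"wz":0,"tx":0,"ty":-0.002,"tz":0.225,"claw":0},{"wx":-0.2,"wy":0.3,"wz":0,"tx":0.0,"ty":-0.002,"tz":0.272,"claw":0},{"wx":-0.2,"wy":0.3,"wz":0,"tx":0.0,"ty":-0.002,"tz":0.272,"claw":0},{"wx":-0.2,"wy":0.3,"wz":0,"tx":0.02,"ty":-0.002,"tz":0.272,"claw":0}]' 40
python3 - <<'E'
from h import *
print(step([.4664,-.0653,.030],down(0)),pose()[0])
E
```

```text
clock: 5.35
position: [0.4671, -0.0664, 0.1114]
tool_rot: [1.552, 1.567, -0.024]
force: [0.6, 0.8, -0.9]
grip_width: 0.0853
(array([ 0.0814, -0.001 , -0.0011]), array([-0.29,  0.  , -0.23])) [ 0.46707606 -0.06637379  0.11138603]
```

```bash
python3 -m creep '[{"wx":0,"wy":0,"wz":0,"tx":0.03,"ty":0,"tz":-0.001,"claw":0},{"wx":-0.3,"wy":0,"wz":-0.2,"tx":0.06,"ty":-0.001,"tz":-0.001,"claw":0},{"wx":-0.3,"wy":0,"wz":-0.2,"tx":0.078,"ty":-0.001,"tz":-0.001,"claw":0},{"wx":-0.3,"wy":0,"wz":-0.2,"tx":0.081,"ty":-0.001,"tz":-0.001,"claw":0},{"wx":-0.3,"wy":0,"wz":-0.2,"tx":0.081,"ty":-0.001,"tz":-0.001,"claw":0.6},{"wx":-0.3,"wy":0,"wz":-0.2,"tx":0.081,"ty":-0.001,"tz":-0.001,"claw":0.6},{"wx":-0.3,"wy":0,"wz":-0.2,"tx":0.081,"ty":-0.001,"tz":-0.001,"claw":0.6},{"wx":-0.3,"wy":0,"wz":-0.2,"tx":0.081,"ty":-0.001,"tz":-0.001,"claw":0.6}]' 40
python3 - <<'E'
from h import *
print(step([.627,.2338,.120],down(-16.6)),pose()[0],bot.observe()['grip_width'])
E
```

```text
clock: 6.15
position: [0.467, -0.0654, 0.0314]
tool_rot: [1.49, 1.569, -0.08]
force: [-1.1, 1.2, 11.4]
grip_width: 0.0589
(array([-0.0883,  0.1603, -0.2991]), array([ 1.661e+01, -1.000e-02, -1.200e-01])) [ 0.46696954 -0.06538569  0.03142181] 0.05894491045409032
```

```bash
python3 - <<'E'
from h import *
import pickle
c=pickle.load(open('c1.pkl','rb'));print(onz(c,522,152,.09,True),onz(c,488,148,.0,True))
c=bot.get_calibration('scene');print(onz(c,362,232,.09)); c=bot.get_calibration('side');print(onz(c,309.5,186,.09))
E
python3 -m creep '[{"wx":0,"wy":0,"wz":0,"tx":-0.035,"ty":0,"tz":0,"claw":0.6},{"wx":0,"wy":0,"wz":0,"tx":-0.075,"ty":0.01,"tz":-0.02,"claw":0.6},{"wx":5,"wy":0,"wz":0,"tx":-0.088,"ty":0.03,"tz":-0.06,"claw":0.6},{"wx":10,"wy":0,"wz":0,"tx":-0.088,"ty":0.05,"tz":-0.10,"claw":0.6},{"wx":14,"wy":0,"wz":0,"tx":-0.088,"ty":0.072,"tz":-0.14,"claw":0.6},{"wx":16.6,"wy":0,"wz":0,"tx":-0.088,"ty":0.094,"tz":-0.18,"claw":0.6},{"wx":16.6,"wy":0,"wz":0,"tx":-0.088,"ty":0.116,"tz":-0.22,"claw":0.6},{"wx":16.6,"wy":0,"wz":0,"tx":-0.088,"ty":0.138,"tz":-0.26,"claw":0.6}]' 40
python3 - <<'E'
from h import *
print(step([.627,.2338,.120],down(-16.6)),pose()[0],bot.observe()['grip_width'])
E
```

```text
[0.7511264  0.17742675 0.09      ] [0.76738053 0.17246947 0.        ]
[0.76502103 0.1767434  0.09      ]
[0.7535693  0.15439313 0.09      ]
clock: 6.95
position: [0.6054, 0.1966, 0.1205]
tool_rot: [1.899, 1.568, 0.039]
force: [0.5, -0.5, -1.4]
grip_width: 0.0594
(array([ 0.0006,  0.0101, -0.0418]), array([ 0.01, -0.05, -0.16])) [0.60541655 0.1965837  0.12051828] 0.059378930211713546
```

```bash
python3 -m creep '[{"wx":0,"wy":0,"wz":0,"tx":0,"ty":0.007,"tz":-0.03,"claw":0.6},{"wx":0,"wy":0,"wz":0,"tx":0,"ty":0.01,"tz":-0.042,"claw":0.6},{"wx":0,"wy":0,"wz":0,"tx":0.02,"ty":0.01,"tz":-0.042,"claw":0.6},{"wx":0,"wy":0,"wz":0,"tx":0.045,"ty":0.01,"tz":-0.042,"claw":0.6},{"wx":0,"wy":0,"wz":0,"tx":0.06,"ty":0.01,"tz":-0.042,"claw":0.6},{"wx":0,"wy":0,"wz":0,"tx":0.06,"ty":0.01,"tz":-0.042,"claw":0.6}]' 40
python3 - <<'E'
from h import *
im=bot.grab_frame('wrist');cv2.imwrite('pics/w4.png',im)
print(step([.627,.2338,.0374],down(-16.6)),pose()[0],bot.observe()['grip_width'])
E
```

```text
clock: 7.55
position: [0.6261, 0.2331, 0.059]
tool_rot: [0.444, 1.57, -1.416]
force: [-0.2, 0.2, -0.4]
grip_width: 0.0597
(array([ 0.023 , -0.0001, -0.0004]), array([-0.01, -0.01, -0.11])) [0.62691372 0.23342939 0.06039813] 0.05924009121628228
```

View pics/w4.png

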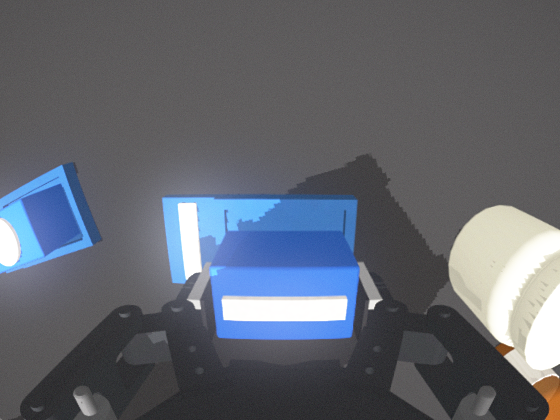

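The bar module is square above the bar-marked nest. I'll lower it in, release and retreat.

```bash
python3 -m creep '[{"wx":0,"wy":0,"wz":0,"tx":0.012,"ty":0,"tz":0,"claw":0.6},{"wx":0,"wy":0,"wz":0,"tx":0.02,"ty":0,"tz":0,"claw":0.6},{"wx":0,"wy":0,"wz":0,"tx":0.0235,"ty":0,"tz":0,"claw":0.6},{"wx":0,"wy":0,"wz":0,"tx":0.0235,"ty":0,"tz":0,"claw":0.6},{"wx":0,"wy":0,"wz":0,"tx":0.0235,"ty":0,"tz":0,"claw":0.6}]' 40
python3 -m creep '[{"wx":0,"wy":0,"wz":0,"tx":0,"ty":0,"tz":0,"claw":0},{"wx":0,"wy":0,"wz":0,"tx":0,"ty":0,"tz":0,"claw":0},{"wx":0,"wy":0,"wz":0,"tx":0,"ty":0,"tz":0,"claw":0},{"wx":0,"wy":0,"wz":0,"tx":-0.03,"ty":0,"tz":0,"claw":0},{"wx":0,"wy":0,"wz":0,"tx":-0.07,"ty":0,"tz":0,"claw":0},{"wx":0,"wy":0,"wz":0,"tx":-0.12,"ty":0,"tz":0,"claw":0},{"wx":0,"wy":0,"wz":0,"tx":-0.17,"ty":-0.03,"tz":0.03,"claw":0},{"wx":0,"wy":0,"wz":0,"tx":-0.20,"ty":-0.04,"tz":0.06,"claw":0}]' 40
python3 - <<'E'
from h import *
import pickle
print(step([.52,.17,.25],down(0)),pose()[0])
E
```

```text
clock: 8.1
position: [0.6269, 0.2333, 0.0375]
tool_rot: [1.584, 1.569, -0.277]
force: [-4.8, -2.2, 9.0]
grip_width: 0.0593
clock: 8.9
position: [0.5739, 0.193, 0.2329]
tool_rot: [2.11, 1.568, 0.251]
force: [2.3, 0.3, 1.3]
grip_width: 0.0857
(array([-0.0173, -0.0451,  0.0373]), array([-16.49,  -0.05,  -0.12])) [0.57386923 0.19296301 0.23285008]
```

```bash
python3 -m creep '[{"wx":-8,"wy":0,"wz":0,"tx":-0.01,"ty":-0.02,"tz":0.02,"claw":0},{"wx":-16.5,"wy":0,"wz":0,"tx":-0.017,"ty":-0.045,"tz":0.037,"claw":0},{"wx":-16.5,"wy":0,"wz":0,"tx":-0.017,"ty":-0.045,"tz":0.037,"claw":0},{"wx":-16.5,"wy":0,"wz":0,"tx":-0.017,"ty":-0.045,"tz":0.037,"claw":0},{"wx":-16.5,"wy":0,"wz":0,"tx":-0.017,"ty":-0.045,"tz":0.037,"claw":0}]' 40
python3 - <<'E'
from h import *
import pickle
c=bot.get_calibration('wrist');im=bot.grab_frame('wrist');cv2.imwrite('pics/w5.png',im);pickle.dump(c,open('c5.pkl','wb'))
im2=bot.grab_frame('side');cv2.imwrite('pics/s5.png',im2)
cv2.imwrite('pics/s5c.png',cv2.resize(im2[165:365,180:410],None,fx=3,fy=3,interpolation=cv2.INTER_CUBIC))
print(pose()[0])
E
```

```text
clock: 9.4
position: [0.5207, 0.1705, 0.2495]
tool_rot: [1.831, 1.568, 0.259]
force: [-0.2, 0.2, 0.2]
grip_width: 0.0853
[0.52051975 0.17048627 0.24915469]
```

View pics/w5.png

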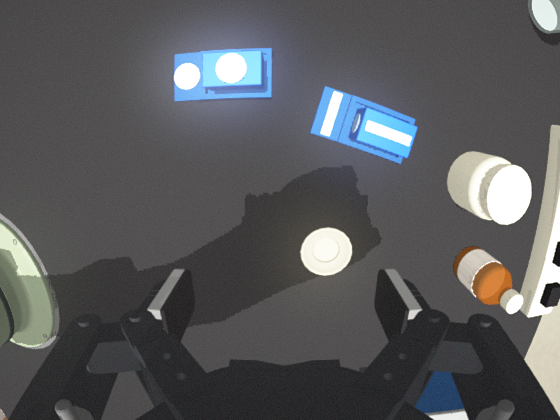

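View pics/s5c.png

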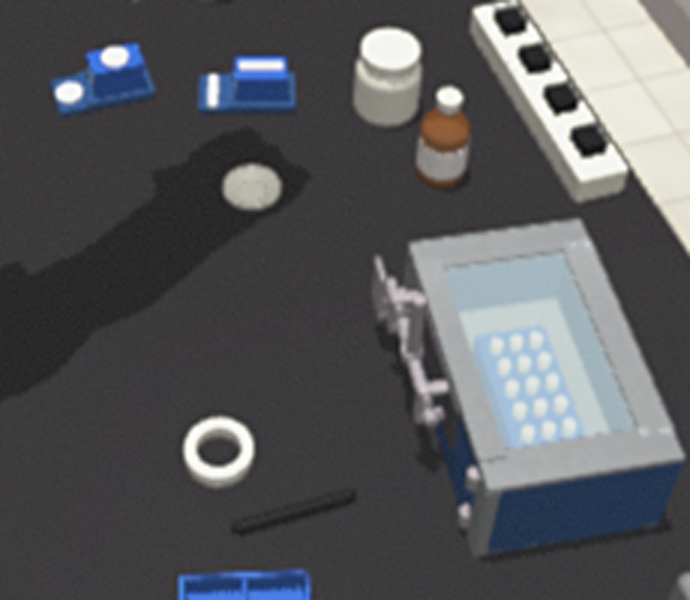

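Both modules appear seated, centred in their nests. I'll check the numbers and get a rough post position.

```bash
python3 - <<'E'
from h import *
import pickle
c=pickle.load(open('c5.pkl','rb'));im=cv2.imread('pics/w5.png')
S=4;im2=cv2.resize(im,None,fx=S,fy=S,interpolation=cv2.INTER_CUBIC);h=cv2.cvtColor(im2,cv2.COLOR_BGR2HSV)
white=cv2.inRange(h,(0,0,150),(180,90,255))
for n,(x0,y0,x1,y1,z) in {'R':(205,40,265,95,.053),'B':(358,105,420,160,.053),'Bm':(315,85,350,145,.008)}.items():
    mm=np.zeros_like(white);mm[y0*S:y1*S,x0*S:x1*S]=white[y0*S:y1*S,x0*S:x1*S]
    k=max(cv2.findContours(mm,cv2.RETR_EXTERNAL,cv2.CHAIN_APPROX_NONE)[0],key=cv2.contourArea)
    q=np.array([onz(c,(p[0][0]-1.5)/S,(p[0][1]-1.5)/S,z,True)[:2] for p in k],np.float32)*1000
    print(n,cv2.minAreaRect(q))
cs=bot.get_calibration('scene');p=onz(cs,215,254,.165);print(p)
print(proj(bot.get_calibration('side'),p))
print(step([.60,-.20,.30],down(0)))
E
```

```text
R ((468.69256591796875, 296.12786865234375), (32.14854431152344, 32.23749923706055), 47.82700729370117)
B ((626.5936889648438, 232.54725646972656), (12.25875186920166, 52.297279357910156), 73.81501770019531)
Bm ((573.6532592773438, 250.7190704345703), (52.484012603759766, 12.602012634277344), 73.13262176513672)
[ 0.63821738 -0.21255878  0.165     ]
(np.float64(319.82446255852346), np.float64(263.327140263946))
(array([-0.0508,  0.0798,  0.3704]), array([-0.03, -0.02, -0.09]))
```

Placement error is under 2 mm for both. Next a look at the bolt from above.

```bash
python3 -m creep '[{"wx":0,"wy":0,"wz":0,"tx":-0.01,"ty":0.01,"tz":0.045,"claw":0},{"wx":0,"wy":0,"wz":0,"tx":-0.02,"ty":0.03,"tz":0.09,"claw":0},{"wx":0,"wy":0,"wz":0,"tx":-0.03,"ty":0.05,"tz":0.13,"claw":0},{"wx":0,"wy":0,"wz":0,"tx":-0.04,"ty":0.07,"tz":0.17,"claw":0},{"wx":0,"wy":0,"wz":0,"tx":-0.05,"ty":0.085,"tz":0.21,"claw":0},{"wx":0,"wy":0,"wz":0,"tx":-0.05,"ty":0.1,"tz":0.25,"claw":0},{"wx":0,"wy":0,"wz":0,"tx":-0.05,"ty":0.1,"tz":0.29,"claw":0},{"wx":0,"wy":0,"wz":0,"tx":-0.05,"ty":0.1,"tz":0.3,"claw":0}]' 40
python3 -m creep '[{"wx":0,"wy":0,"wz":0,"tx":0,"ty":0,"tz":0.01,"claw":0},{"wx":0,"wy":0,"wz":0,"tx":0,"ty":0,"tz":0.01,"claw":0}]' 40
python3 - <<'E'
from h import *
import pickle
c=bot.get_calibration('wrist');im=bot.grab_frame('wrist');cv2.imwrite('pics/w6.png',im);pickle.dump(c,open('c6.pkl','wb'))
print(pose()[0])
print(proj(c,np.array([.638,-.2126,.165]),True))
E
```

```text
clock: 10.3
position: [0.62, -0.1347, 0.2983]
tool_rot: [0.146, 1.569, -1.431]
force: [1.5, -0.3, -0.3]
grip_width: 0.0857
clock: 10.5
position: [0.6199, -0.1461, 0.2978]
tool_rot: [-0.223, 1.568, -1.802]
force: [-0.2, -0.3, 0.3]
grip_width: 0.0856
[ 0.6200887  -0.14454711  0.29796203]
(np.float64(305.3754701081868), np.float64(279.7190253809821))
```

View pics/w6.png

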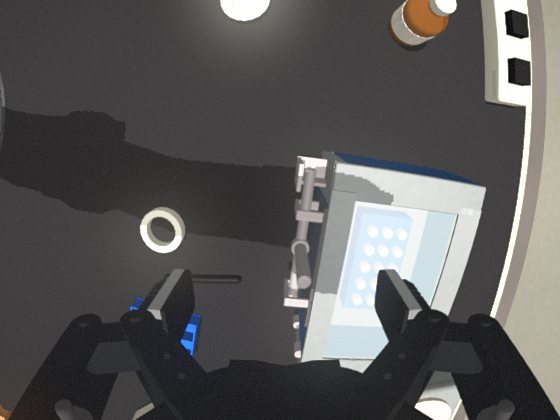

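```bash
python3 - <<'E'
import cv2
im=cv2.imread('pics/w6.png');cv2.imwrite('pics/w6c.png',cv2.resize(im[145:365,255:405],None,fx=2.7*1.0,fy=2.7,interpolation=cv2.INTER_CUBIC))
s=cv2.imread('pics/scene0.png');cv2.imwrite('pics/sc6c.png',cv2.resize(s[235:330,150:290],None,fx=5.5,fy=5.5,interpolation=cv2.INTER_CUBIC))
E
```

```text
(no output)
```

View pics/w6c.png

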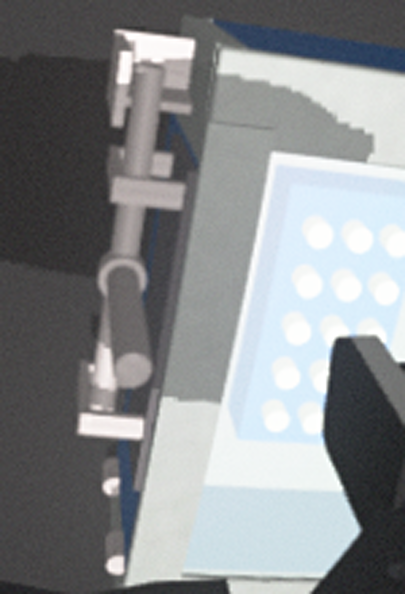

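View pics/sc6c.png

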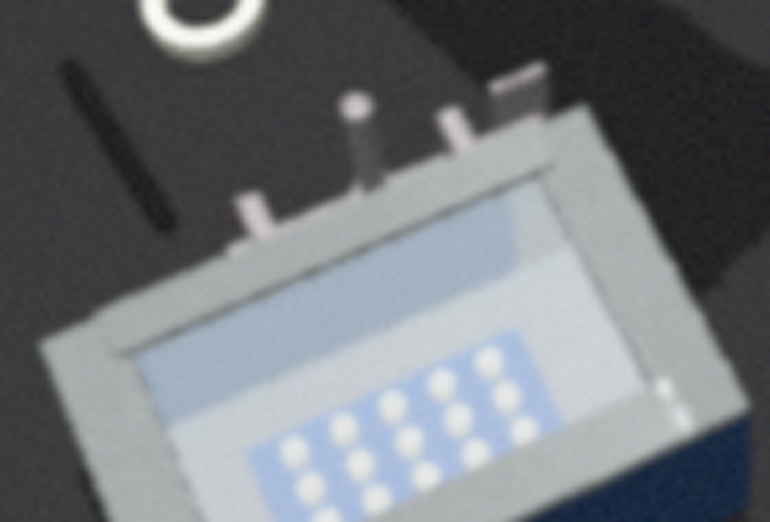

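The post top is at pixel (303.6,281.7) in the wrist view and (214.2,253.7) in the scene view. The rod runs up to the keeper at the top.

```bash
python3 - <<'E'
from h import *
import pickle
c=pickle.load(open('c6.pkl','rb'));cs=bot.get_calibration('scene')
W=lambda x,y:((x+.5)/2.7-.5+255,(y+.5)/2.7-.5+145)
print('wrist',onz(c,*W(132,370),.165,True)); print('scene',onz(cs,214.2,253.7,.165))
print('tri',two(ray(c,*W(132,370),True),ray(cs,214.2,253.7)))
a,b=onz(c,*W(148,70),.084,True),onz(c,*W(127,250),.084,True);d=a-b
print('rod',a,b,np.degrees(np.arctan2(-d[0],d[1])))
a,b=onz(c,*W(200,20),.116,True),onz(c,*W(128,585),.116,True);d=a-b
print('front edge',a,b,np.degrees(np.arctan2(-d[0],d[1])))
S=lambda x,y:((x+.5)/5.5-.5+150,(y+.5)/5.5-.5+235)
a,b=onz(cs,*S(582,105),.116),onz(cs,*S(40,345),.116);d=a-b
print('front edge scene',a,b,np.linalg.norm(d),np.degrees(np.arctan2(-d[0],d[1])))
E
```

```text
wrist [ 0.63641823 -0.21463037  0.165     ]
scene [ 0.63630914 -0.21379593  0.165     ]
tri (array([ 0.63652705, -0.214063  ,  0.16572091]), np.float64(0.00030928147328574996))
rod [ 0.64642538 -0.12801891  0.084     ] [ 0.6387221  -0.20277705  0.084     ] -5.883151852037626
front edge [ 0.66213559 -0.1049282   0.116     ] [ 0.64017876 -0.35720872  0.116     ] -4.974112269108196
front edge scene [ 0.66968827 -0.11380934  0.116     ] [ 0.63700734 -0.38505739  0.116     ] 0.27320971684247986 -6.870085559112773
```

```bash
python3 - <<'E'
from h import *
print(step([.6364,-.2142,.146],down(-6.4)))
E
```

```text
(array([0.1521, 0.0168, 0.0693]), array([6.02, 0.09, 0.  ]))
```

```bash
python3 -m creep '[{"wx":3,"wy":0,"wz":0,"tx":0,"ty":0.008,"tz":0.035,"claw":0},{"wx":6,"wy":0,"wz":0,"tx":0.02,"ty":0.017,"tz":0.069,"claw":0},{"wx":6,"wy":0,"wz":0,"tx":0.06,"ty":0.017,"tz":0.069,"claw":0},{"wx":6,"wy":0,"wz":0,"tx":0.09,"ty":0.017,"tz":0.069,"claw":0},{"wx":6,"wy":0,"wz":0,"tx":0.09,"ty":0.017,"tz":0.069,"claw":0}]' 40
python3 - <<'E'
from h import *
print(step([.6364,-.2142,.146],down(-6.4)),pose()[0])
im=bot.grab_frame('wrist');cv2.imwrite('pics/w7.png',im)
E
```

```text
clock: 11.05
position: [0.6352, -0.2115, 0.2042]
tool_rot: [-1.568, 1.565, 3.035]
force: [-0.8, 1.0, 0.4]
grip_width: 0.085
(array([0.0581, 0.0018, 0.0025]), array([0.13, 0.  , 0.36])) [ 0.6352377  -0.21151375  0.20415739]
```

View pics/w7.png

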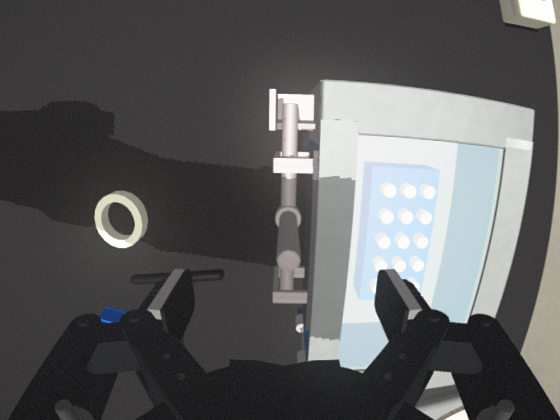

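The rod runs straight down the picture with the post top at (288,260), centred between the jaws. I'll go down.

```bash
python3 -m creep '[{"wx":0,"wy":0,"wz":0.3,"tx":0.02,"ty":0.002,"tz":0.002,"claw":0},{"wx":0,"wy":0,"wz":0.3,"tx":0.045,"ty":0.002,"tz":0.002,"claw":0},{"wx":0,"wy":0,"wz":0.3,"tx":0.058,"ty":0.002,"tz":0.002,"claw":0},{"wx":0,"wy":0,"wz":0.3,"tx":0.058,"ty":0.002,"tz":0.002,"claw":0},{"wx":0,"wy":0,"wz":0.3,"tx":0.058,"ty":0.002,"tz":0.002,"claw":0.5},{"wx":0,"wy":0,"wz":0.3,"tx":0.058,"ty":0.002,"tz":0.002,"claw":0.7},{"wx":0,"wy":0,"wz":0.3,"tx":0.058,"ty":0.002,"tz":0.002,"claw":0.7}]' 40
python3 - <<'E'
from h import *
print(step([.6364,-.2142,.146],down(-6.4)),pose()[0],bot.observe()['grip_width'])
im=bot.grab_frame('wrist');cv2.imwrite('pics/w8.png',im)
E
```

```text
clock: 11.8
position: [0.6385, -0.2144, 0.1502]
tool_rot: [1.351, 1.567, -0.329]
force: [-0.1, -0.3, 0.1]
grip_width: 0.0439
(array([ 0.0042, -0.0021,  0.    ]), array([ 0.12,  0.05, -0.23])) [ 0.63847227 -0.21438444  0.15023609] 0.04390124536708872
```

View pics/w8.png

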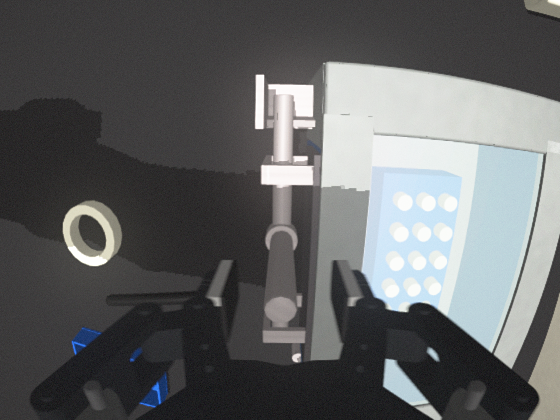

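```bash
python3 -m creep '[{"wx":0,"wy":0,"wz":0,"tx":0.004,"ty":-0.002,"tz":0,"claw":0.7},{"wx":0,"wy":0,"wz":0,"tx":0.004,"ty":-0.002,"tz":0,"claw":0.8},{"wx":0,"wy":0,"wz":0,"tx":0.004,"ty":-0.002,"tz":0,"claw":1},{"wx":0,"wy":0,"wz":0,"tx":0.004,"ty":-0.002,"tz":0,"claw":1},{"wx":0,"wy":0,"wz":0,"tx":0.004,"ty":-0.002,"tz":0,"claw":1},{"wx":0,"wy":0,"wz":0,"tx":0.004,"ty":-0.002,"tz":0,"claw":1}]' 60
python3 - <<'E'
from h import *
print(step([.6364,-.2142,.146],down(-6.4)),pose()[0],bot.observe()['grip_width'],bot.observe()['force'])
E
```

```text
clock: 12.45
position: [0.6364, -0.2142, 0.1459]
tool_rot: [1.344, 1.567, -0.336]
force: [1.0, -0.7, -1.1]
grip_width: 0.0125
(array([-0.0001,  0.    ,  0.    ]), array([ 0.12,  0.05, -0.21])) [ 0.63639759 -0.2141596   0.14590871] 0.012530166844162758 [ 1.04296005 -0.69430039 -1.13936898]
```

```bash
python3 -m creep '[{"wx":0,"wy":0,"wz":0,"tx":-0.004,"ty":0,"tz":0,"claw":1},{"wx":0,"wy":0,"wz":0,"tx":-0.009,"ty":0,"tz":0,"claw":1},{"wx":0,"wy":0,"wz":0,"tx":-0.0135,"ty":0,"tz":0,"claw":1},{"wx":0,"wy":0,"wz":0,"tx":-0.0135,"ty":0,"tz":0,"claw":1},{"wx":0,"wy":0,"wz":0,"tx":-0.0135,"ty":0,"tz":0,"claw":1}]' 60
python3 - <<'E'
from h import *
print(pose()[0],bot.observe()['grip_width'],bot.observe()['force'])
im=bot.grab_frame('wrist');cv2.imwrite('pics/w9.png',im)
im=bot.grab_frame('scene');cv2.imwrite('pics/sc9.png',cv2.resize(im[200:330,150:330],None,fx=4,fy=4,interpolation=cv2.INTER_CUBIC))
E
```

```text
clock: 12.95
position: [0.6365, -0.2142, 0.1597]
tool_rot: [1.352, 1.567, -0.328]
force: [2.2, -0.6, -1.8]
grip_width: 0.0125
[ 0.63649429 -0.21419152  0.15967187] 0.012488254176011394 [ 2.23551485 -0.64597941 -1.83765107]
```

View pics/w9.png

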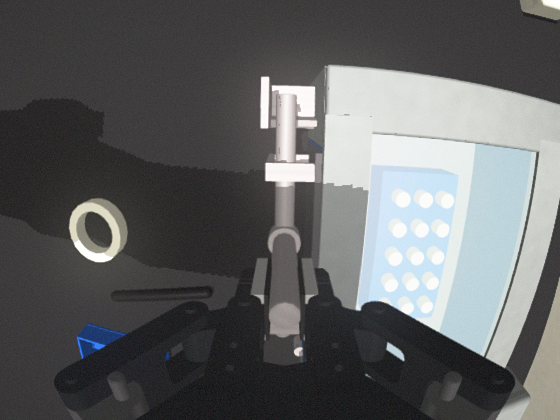

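The post is in the jaws and the vertical force of -1.8 N matches the bolt's weight, so it is lifted. Now I draw it 32 mm.

```bash
python3 -m creep '[{"wx":0,"wy":0,"wz":0,"tx":0,"ty":0,"tz":0.006,"claw":1},{"wx":0,"wy":0,"wz":0,"tx":0,"ty":0,"tz":0.014,"claw":1},{"wx":0,"wy":0,"wz":0,"tx":0,"ty":0,"tz":0.022,"claw":1},{"wx":0,"wy":0,"wz":0,"tx":0,"ty":0,"tz":0.03,"claw":1},{"wx":0,"wy":0,"wz":0,"tx":0,"ty":0,"tz":0.033,"claw":1},{"wx":0,"wy":0,"wz":0,"tx":0,"ty":0,"tz":0.033,"claw":1},{"wx":0,"wy":0,"wz":0,"tx":0,"ty":0,"tz":0.033,"claw":1}]' 60
python3 - <<'E'
from h import *
print(pose()[0],bot.observe()['grip_width'],bot.observe()['force'])
im=bot.grab_frame('wrist');cv2.imwrite('pics/w10.png',im)
E
```

```text
clock: 13.75
position: [0.6326, -0.2471, 0.1594]
tool_rot: [1.293, 1.567, -0.387]
force: [-0.2, -0.4, -1.3]
grip_width: 0.0124
[ 0.63260819 -0.24709869  0.15937307] 0.012418098007171127 [-0.21552337 -0.39233149 -1.33422752]
```

View pics/w10.png

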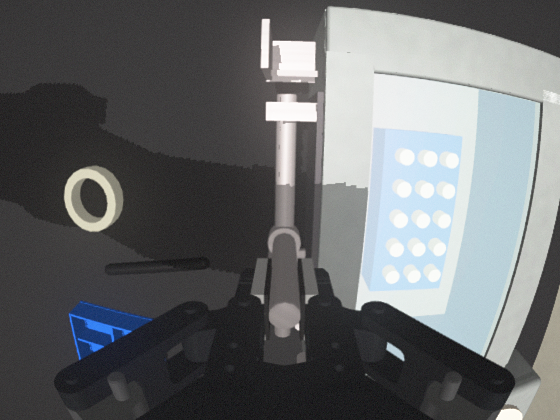

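The rod's tip at (286,95) is now clear of the keeper (about row 80). Now I work out the swing arc about the hinge.

```bash
python3 - <<'E'
from h import *
p,R=pose();a=np.radians(-6.4);ex=np.array([np.cos(a),np.sin(a),0]);ey=np.array([-np.sin(a),np.cos(a),0])
H=np.array([.6364,-.2142,0])+.032*ex-.145*ey;print(H,np.linalg.norm((p-H)[:2]))
for th in [2,4,6,8,10,12,14,16,18,20,21]:
    q=Ro.from_euler('z',th,degrees=True);X=H+q.apply(p-H);print(th,R.inv().apply(X-p).round(4))
E
```

```text
[ 0.65203758 -0.36186335  0.        ] 0.11660323148833984
2 [-0.     -0.0039  0.0012]
4 [-0.     -0.0077  0.0025]
6 [-0.     -0.0116  0.0039]
8 [-0.     -0.0153  0.0055]
10 [-0.0001 -0.019   0.0072]
12 [-0.0001 -0.0226  0.0091]
14 [-0.0001 -0.0262  0.011 ]
16 [-0.0001 -0.0297  0.0131]
18 [-0.0001 -0.0331  0.0153]
20 [-0.0001 -0.0364  0.0177]
21 [-0.0001 -0.0381  0.0189]
```

```bash
python3 -m creep '[{"wx":-1,"wy":0,"wz":0,"tx":0,"ty":-0.002,"tz":0.0006,"claw":1},{"wx":-2,"wy":0,"wz":0,"tx":0,"ty":-0.004,"tz":0.0012,"claw":1},{"wx":-3,"wy":0,"wz":0,"tx":0,"ty":-0.0058,"tz":0.0018,"claw":1},{"wx":-4,"wy":0,"wz":0,"tx":0,"ty":-0.0077,"tz":0.0025,"claw":1},{"wx":-6,"wy":0,"wz":0,"tx":0,"ty":-0.0116,"tz":0.0039,"claw":1},{"wx":-6,"wy":0,"wz":0,"tx":0,"ty":-0.0116,"tz":0.0039,"claw":1}]' 60
python3 - <<'E'
from h import *
print(pose()[0],bot.observe()['grip_width'],bot.observe()['force'],bot.observe()['moment'])
im=bot.grab_frame('wrist');cv2.imwrite('pics/w11.png',im)
E
```

```text
clock: 14.4
position: [0.6203, -0.2496, 0.1594]
tool_rot: [1.237, 1.567, -0.338]
force: [0.9, -0.1, -0.9]
grip_width: 0.0126
[ 0.62030788 -0.24962988  0.15942988] 0.012603151099239212 [ 0.90155314 -0.11978232 -0.94277165] [ 0.12848919 -0.25364617  0.0217961 ]
```

View pics/w11.png

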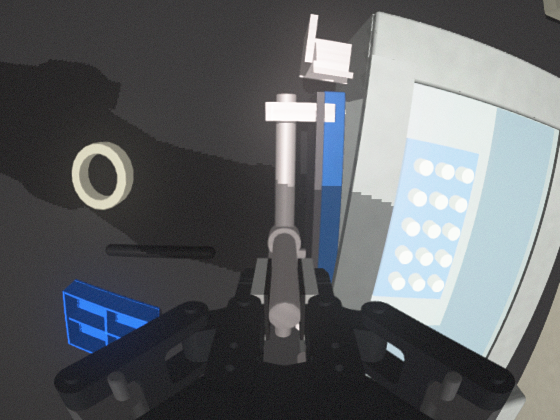

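The gate (blue strip at x≈330) is following and stays parallel to the rod. I'll continue by 14° more.

```bash
python3 -m creep '[{"wx":-2,"wy":0,"wz":0,"tx":0,"ty":-0.0039,"tz":0.0012,"claw":1},{"wx":-4,"wy":0,"wz":0,"tx":0,"ty":-0.0077,"tz":0.0025,"claw":1},{"wx":-6,"wy":0,"wz":0,"tx":0,"ty":-0.0116,"tz":0.0039,"claw":1},{"wx":-8,"wy":0,"wz":0,"tx":0,"ty":-0.0153,"tz":0.0055,"claw":1},{"wx":-10,"wy":0,"wz":0,"tx":0,"ty":-0.019,"tz":0.0072,"claw":1},{"wx":-12,"wy":0,"wz":0,"tx":0,"ty":-0.0226,"tz":0.0091,"claw":1},{"wx":-14,"wy":0,"wz":0,"tx":0,"ty":-0.0262,"tz":0.011,"claw":1},{"wx":-14,"wy":0,"wz":0,"tx":0,"ty":-0.0262,"tz":0.011,"claw":1}]' 60
python3 -m creep '[{"wx":0,"wy":0,"wz":0,"tx":0,"ty":0,"tz":0,"claw":1},{"wx":0,"wy":0,"wz":0,"tx":0,"ty":0,"tz":0,"claw":1},{"wx":0,"wy":0,"wz":0,"tx":0,"ty":0,"tz":0,"claw":1},{"wx":0,"wy":0,"wz":0,"tx":0,"ty":0,"tz":0,"claw":1}]' 60
python3 - <<'E'
from h import *
import pickle
p,R=pose();H=np.array([.652,-.3619]);d=p[:2]-H
print(p,bot.observe()['grip_width'],bot.observe()['force'],np.linalg.norm(d))
a0=np.array([.6326,-.2471])-H;print('angle',np.arctan2(d[1],d[0])-np.arctan2(a0[1],a0[0]))
c=bot.get_calibration('wrist');pickle.dump(c,open('c12.pkl','wb'))
im=bot.grab_frame('wrist');cv2.imwrite('pics/w12.png',im)
im=bot.grab_frame('side');cv2.imwrite('pics/s12.png',im)
E
```

```text
clock: 15.25
position: [0.5943, -0.2606, 0.1594]
tool_rot: [1.05, 1.567, -0.282]
force: [2.5, 0.7, -2.1]
grip_width: 0.0128
clock: 15.65
position: [0.5945, -0.2605, 0.1595]
tool_rot: [1.047, 1.567, -0.285]
force: [2.3, 0.5, -1.7]
grip_width: 0.0127
[ 0.59445235 -0.26047707  0.15946776] 0.012692422719518582 [ 2.26252617  0.48912829 -1.72595312] 0.11661192942985199
angle 0.3486981112618388
```

View pics/w12.png

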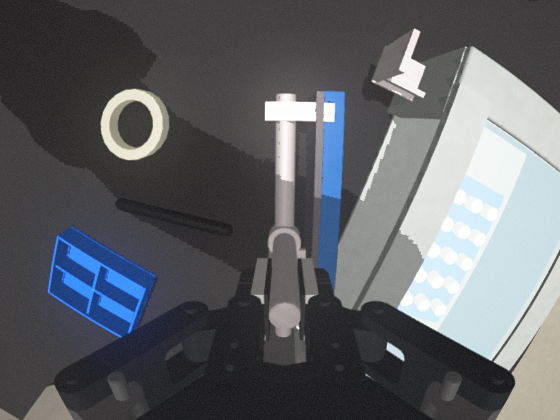

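View pics/s12.png

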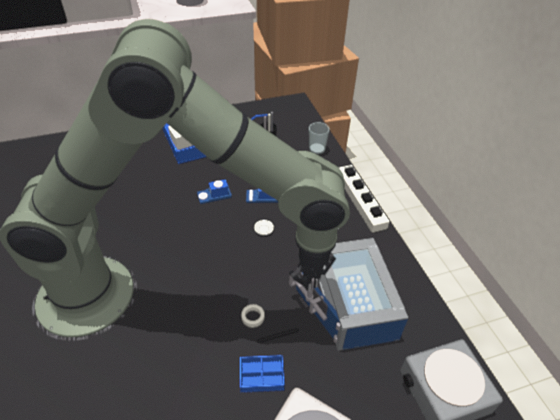

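The gate is ajar and held at about 0.35 rad. The rod's tip is still at (286,95), the same place against its guide as when drawn, and the modules are in their nests with the bystanders in place. I'll hand it in.

```bash
python3 - <<'E'
from workcell import bot
s=bot.observe();print(s['clock'],s['grip_width'],abs(s['qd']).max());print(bot.job_done())
E
```

```text
15.75 0.012962314828798595 0.0018109410811425444
the job is handed in; nothing more can be done
None
```

I finished the whole task and handed it in at 15.75 s of the 64 s allowed; it reports no verdict, so what follows rests on my own checks.

- **Modules:** I stood the round module and then the bar module in their own nests and released them. A camera check after release put both within about 1.5 mm of centre, with the bar module about 1° off its nest's angle. I did not measure the round module's angle again after release.
- **Bolt:** I gripped the post at 60 N, lifted it about 14 mm and drew it about 33 mm. The wrist view showed the rod's tip clear of the keeper. These distances are the hand's travel; the joints themselves are not reported.
- **Gate:** I swung it about its hinge to about 0.35 rad, from the hand's arc around the measured hinge. At the end it was being held still, with the post still gripped (finger opening 13 mm) and about 2 N of push from the gate's spring.
- **Everything else:** No bystander looked displaced in the last pictures. I judged that by eye and did not measure it.

The first move call was refused because it left out some of the row's values. Nothing moved, and none of my checks failed or disagreed.

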